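# Close the steel supply jars on a tattoo studio desk

## Robot

A 6-joint arm with a two-finger parallel gripper is mounted at the origin on the work surface. World frame = base frame: x ahead of the robot, y to its left, z up, the work surface at z = 0. Lengths are in m, angles in rad, forces in N, time in s.
With the tool pointing down it reaches from about 0.275 to 0.85 m from the base axis. Payload 5.2 kg.
Tool frame: the origin (TCP) lies on the mounting face of the last link; the fingertips stand 173 mm ahead of it and the grasp point (between the pads) lies 155 mm ahead of it; z points along the fingers, y is the direction in which the jaws open and shut (so a half turn about z gives the same grasp; the last joint's range is limited). The gripper opens to 85 mm and grips with 20 to 120 N. Pads are 22 mm wide; open, the fingers measure 114 mm over their backs; the gripper's body (76 mm by 85 mm) begins 54 mm behind the grasp point. The pads swing forward as they close: fully open they stand 13 mm farther back than shut.
Start: joints at [1.118, 0.259, 1.535, -0, 1.348, -0.203], TCP at [0.136, 0.533, 0.405] pointing down, gripper open.
Joint ranges: [-3.14, 3.14], [-0.91, 2.08], [0.19, 2.58], [-1.22, 4.36], [0.22, 2.71], [-3.12, 3.12]. Speed limits (rad/s): [2.57, 2.57, 3.14, 3.14, 3.14, 3.14].

## Interface

Orientations are given as a unit quaternion [w, x, y, z].
In Python, from rig import bot gives the robot as it stands.
- The arm moves only by the tool carry_out, never from a script. Its argument "motion" is a list of rows, each a list of 3 entries, a list of its own where there are three numbers: the shift along the tool's x, y, z in units of 25 mm (1.0 is 25 mm), then the turn, a rotation vector about the tool's x, y, z in units of 8 degrees (1.0 is 8 degrees), then the gripper command: -1 is fully open, 1 is shut, values between are in proportion. In form: [[[dx, dy, dz], [rx, ry, rz], gripper], ...]. A call has 1 to 5 rows; each row is the pose to reach, as a shift and turn from the pose commanded when the call began, along the tool's axes at that moment; what a row does not reach only later rows make up. A row lasts 1/10 s, in which the tool goes at most 50 mm and 8.59 degrees, less where a joint would pass 70% of its speed; a pose out of reach is approached as far as the arm can. A call with a gripper value outside its range is refused whole. The fingers move at their own pace and stop on an object; "grip_force" is the grip in N (left out, the last holds). Time passes only in rows, so rows that repeat a pose let the fingers close. It gives the time, the measured TCP pose, the force and the opening at its end, in the units of the state.
- bot.state(): the state, without advancing time (a new reading comes with each control period).
- bot.grab_frame(name): name is "scene" or "top" or "wrist"; returns a dict with "img" (384x512x3 uint8, red, green, blue), "z_map" (384x512 float32, m along the optical axis (not along the pixel's ray), 0 where there is no reading), "fx", "fy", "cx", "cy" (pixels), "pose" (4x4, takes a point from camera to world coordinates); the wrist camera has in their place "hand_eye" (4x4, takes a point from camera to tool coordinates, whose origin is the TCP and whose axes are the flange's). Camera axes: x right, y down, z forward; pixel columns grow to the right and rows downward; lengths in m; the calibration is good to about 2 mm. A picture is of the moment at which its call begins: read the wrist's pose just before it.
- bot.hand_in(): hands the job in, once; it reports no verdict.
The state is a dict: "clock": time; "joint_pos": joint angles; "qd": joint speeds; "joint_efforts": joint torques, N m; "tcp_pos": TCP position; "orientation": TCP orientation; "contact_force": force on the tool from outside, world axes, zero at the start; "moment": the same for the moment, N m; "width": opening from 0.0 (shut) to 1.0 (fully open).
Only numpy, scipy, OpenCV 4.12 (cv2) and the standard library are available. Lean on these libraries where they do the work, as an engineer would, in place of code of your own. Each camera call takes 0.05 s, during which the arm holds its last target. There are 200 camera calls.

## Task

We are closing up: put the four steel lids lying about on the desk back on the four open steel jars, each lid on the jar it fits by size, seated flat in the mouth. Set each lid down, do not drop it; leave the jars standing where they are, and do not knock over or push away the ink bottle or the ink-cup rack.

Things in the scene. Friction and masses are not known exactly. Their poses are not given: they have to be found in the camera images.
- lid_s_knob (a point): smallest of four loose round steel lids, lying knob up: disc 64 mm across, 3 mm thick; on it an upright knob, diameter 18, 24 mm tall; under it a tapered spigot 8 mm deep, diameter 46 at the disc, 36 at the bottom. Point: middle of the knob, on the axis (z up), 23 mm above the underside, 12 above the disc. Fits jar_s; seated, the point is 15 mm above the rim. About 50 g.
- lid_m_knob (a point): second smallest of four loose round steel lids, lying knob up: disc 76 mm across, 3 mm thick; on it an upright knob, diameter 18, 24 mm tall; under it a tapered spigot 8 mm deep, diameter 58 at the disc, 48 at the bottom. Point: middle of the knob, on the axis (z up), 23 mm above the underside, 12 above the disc. Fits jar_m; seated, the point is 15 mm above the rim. About 70 g.
- lid_l_knob (a point): second largest of four loose round steel lids, lying knob up: disc 90 mm across, 3 mm thick; on it an upright knob, diameter 18, 24 mm tall; under it a tapered spigot 8 mm deep, diameter 72 at the disc, 62 at the bottom. Point: middle of the knob, on the axis (z up), 23 mm above the underside, 12 above the disc. Fits jar_l; seated, the point is 15 mm above the rim. About 90 g.
- lid_xl_knob (a point): largest of four loose round steel lids, lying knob up: disc 106 mm across, 3 mm thick; on it an upright knob, diameter 18, 24 mm tall; under it a tapered spigot 8 mm deep, diameter 88 at the disc, 78 at the bottom. Point: middle of the knob, on the axis (z up), 23 mm above the underside, 12 above the disc. Fits jar_xl; seated, the point is 15 mm above the rim. About 120 g.
- jar_s_rim (a point): smallest of the four open stainless-steel jars, a straight cylinder 58 mm in outer diameter, 50 mm tall, wall 3 mm (mouth 52 mm), small supplies inside well below the rim. The point is the centre of the mouth at rim height, 50 mm above the desk; z is up. Loose, standing, about 200 g.
- jar_m_rim (a point): second smallest of the four open stainless-steel jars, a straight cylinder 70 mm in outer diameter, 58 mm tall, wall 3 mm (mouth 64 mm), small supplies inside well below the rim. The point is the centre of the mouth at rim height, 58 mm above the desk; z is up. Loose, standing, about 280 g.
- jar_l_rim (a point): second largest of the four open stainless-steel jars, a straight cylinder 84 mm in outer diameter, 66 mm tall, wall 3 mm (mouth 78 mm), small supplies inside well below the rim. The point is the centre of the mouth at rim height, 66 mm above the desk; z is up. Loose, standing, about 380 g.
- jar_xl_rim (a point): largest of the four open stainless-steel jars, a straight cylinder 100 mm in outer diameter, 75 mm tall, wall 3 mm (mouth 94 mm), small supplies inside well below the rim. The point is the centre of the mouth at rim height, 75 mm above the desk; z is up. Loose, standing, about 500 g.
- ink_bottle: small black plastic ink bottle with a white cap, standing loose, 28 mm in diameter and 64 mm tall; to be left alone. Origin at the centre of its underside, z up.
- ink_rack: low flat aluminium rack of white plastic ink cups, 90 mm (x) by 50 mm (y), 22 mm tall, loose; to be left alone. Origin at the centre of its underside, z up.
Not all that is in view belongs to the job. What is shaped like the part that bears lid_l_knob but blue is not meant. Leave any green look-alike of the part that bears jar_m_rim alone.

How it is judged:
At the end, for the whole second after the job is handed in: Each of the four lids is seated on the jar of its own size: axes within 8 mm, knob point 11 to 18 mm above the rim (nominal 15), lid flat on the jar to within 0.08 rad; all jars upright on the desk (within 0.08 rad); everything released and at rest (under 0.02 m/s) (horizontal distance between lid_s_knob and jar_s_rim below 0.008 m and z of lid_s_knob in the frame of jar_s_rim between 0.011 and 0.018 m and angle between the z axis of lid_s_knob and the z axis of jar_s_rim, either way round below 0.08 rad and angle between each of jar_s_rim, jar_m_rim, jar_l_rim, jar_xl_rim's own z axis and vertical below 0.08 rad and height (world z) of jar_s_rim below 0.056 m and linear speed of each of lid_s, jar_s, lid_m, jar_m, lid_l, jar_l, lid_xl, jar_xl below 0.02 m/s and horizontal distance between lid_m_knob and jar_m_rim below 0.008 m and z of lid_m_knob in the frame of jar_m_rim between 0.011 and 0.018 m and angle between the z axis of lid_m_knob and the z axis of jar_m_rim, either way round below 0.08 rad and height (world z) of jar_m_rim below 0.064 m and horizontal distance between lid_l_knob and jar_l_rim below 0.008 m and z of lid_l_knob in the frame of jar_l_rim between 0.011 and 0.018 m and angle between the z axis of lid_l_knob and the z axis of jar_l_rim, either way round below 0.08 rad and height (world z) of jar_l_rim below 0.072 m and horizontal distance between lid_xl_knob and jar_xl_rim below 0.008 m and z of lid_xl_knob in the frame of jar_xl_rim between 0.011 and 0.018 m and angle between the z axis of lid_xl_knob and the z axis of jar_xl_rim, either way round below 0.08 rad and height (world z) of jar_xl_rim below 0.081 m); the robot touches nothing.
It fails at once if a lid is dropped or thrown (moves faster than 0.6 m/s with no finger on it: a free fall of about 2 cm) ((linear speed of lid_s above 0.6 m/s and contact force between lid_s and the fingers below 0.01 N) or (linear speed of lid_m above 0.6 m/s and contact force between lid_m and the fingers below 0.01 N) or (linear speed of lid_l above 0.6 m/s and contact force between lid_l and the fingers below 0.01 N) or (linear speed of lid_xl above 0.6 m/s and contact force between lid_xl and the fingers below 0.01 N)).
It fails at once if a jar is tipped (more than 0.35 rad) or moved more than 40 mm from where it stood (angle between any of jar_s_rim, jar_m_rim, jar_l_rim, jar_xl_rim's own z axis and vertical above 0.35 rad or distance of any of jar_s_rim, jar_m_rim, jar_l_rim, jar_xl_rim from where it was at the start of the episode above 0.04 m).
It fails at once if the ink bottle is tipped (more than 0.5 rad) or pushed more than 30 mm (angle between ink_bottle's own z axis and vertical above 0.5 rad or distance of ink_bottle from where it was at the start of the episode above 0.03 m).
It fails at once if the ink-cup rack is pushed or lifted more than 30 mm (distance of ink_rack from where it was at the start of the episode above 0.03 m).
It also fails if it takes over 102 s, if anything falls off the work surface, if the arm or the gripper's body presses on something with over 40 N, if the wrist force passes 120 N, or if a joint passes its speed limit or range.

## Working session

There is one attempt and no reset: what is moved stays moved. The work goes in short steps, Python scripts to look and compute and a tool call to move; the robot and the scene stay as the last step left them, time stands still between calls to the robot, and variables do not carry over. Pictures are saved under pics/ and viewed, about 12 in all and at most 16, crops included, and the job is handed in when it is done.

Besides the shell and the picture viewer there is one more tool, called after "Call:" as a command line: name --argument value ..., lists and objects as JSON in quotes. carry_out: Moves the arm, as the interface text tells. Its arguments: {"type":"object","properties":{"motion":{"type":"array"},"grip_force":{"type":"number"}},"required":["motion"]}

```bash
mkdir -p pics; ls; python3 - <<'E'
from rig import bot
import cv2,numpy as np
s=bot.state();print(s)
for n in("top","scene"):
    f=bot.grab_frame(n)
    np.savez(f"{n}.npz",**f)
    print(n,f["fx"],f["cx"],f["cy"],f["pose"].round(3).tolist())
    cv2.imwrite(f"pics/{n}0.png",cv2.resize(f["img"][:,:,::-1],None,fx=1.5,fy=1.5))
E
```

```text
pics
{'clock': 0.0, 'joint_pos': array([ 1.11819481e+00,  2.59355452e-01,  1.53611311e+00, -2.17965151e-05,
        1.34801922e+00, -2.02794734e-01]), 'qd': array([-2.39303247e-03,  9.19790938e-04,  1.46082233e-05, -2.42058825e-04,
        1.82219677e-03, -1.14128360e-03]), 'joint_efforts': array([-2.16414650e-03, -4.46026826e+01, -2.90568709e+01, -5.54423550e-04,
        1.17307363e-02, -7.96625272e-07]), 'tcp_pos': array([0.13584594, 0.53272489, 0.40385565]), 'orientation': array([-2.94926959e-04,  1.24576422e-01,  9.92209563e-01, -9.00563092e-04]), 'contact_force': array([ 0.92476313, -0.31059647,  0.81293707]), 'moment': array([ 0.05749597, -0.00891259, -0.00396522]), 'width': 0.9998314152747468}
top 380.5472322819689 257.45144548963304 195.33718849418338 [[0.022, -0.998, 0.066, 0.448], [-1.0, -0.024, -0.019, 0.015], [0.021, -0.066, -0.998, 1.08], [0.0, 0.0, 0.0, 1.0]]
scene 445.1318467118857 259.703594324813 189.03156379987416 [[-0.668, 0.451, -0.591, 1.365], [0.744, 0.404, -0.532, 0.761], [-0.001, -0.796, -0.606, 0.96], [0.0, 0.0, 0.0, 1.0]]
```

View pics/top0.png

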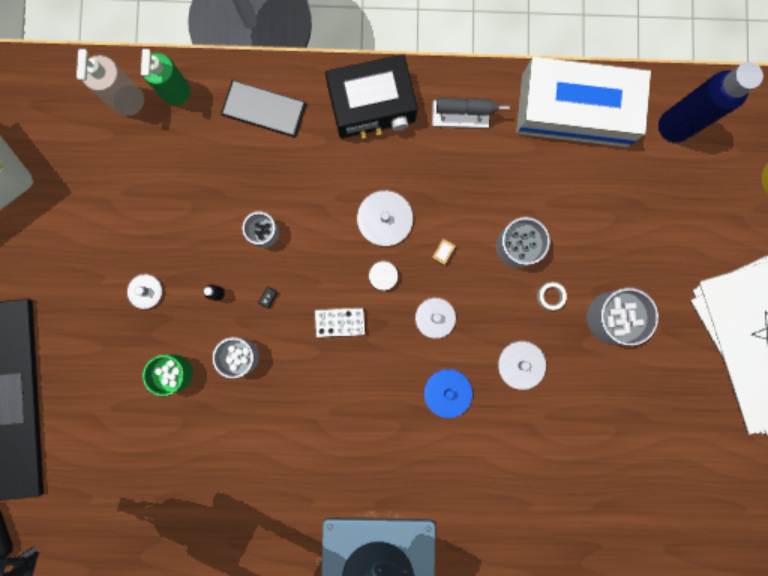

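View pics/scene0.png

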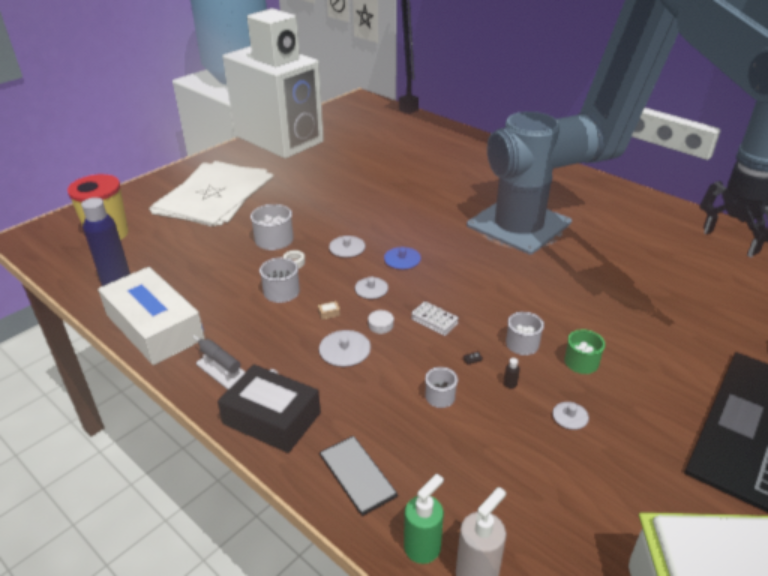

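The top view (1.5x pixels) shows:

| Size | Lid | Jar |
|---|---|---|
| S | (145,291) | (260,230) |
| M | (436,318) | (235,358) |
| L | (522,365) | (525,242) |
| XL | (385,218) | (628,316) |

The ink bottle is at (213,292) and the rack at (340,322). The blue lid (448,393) and green jar (167,374) are decoys. Next I measure these positions.

```bash
cat > h.py <<'E'
import numpy as np,cv2
def rays(f,uv,pose):
    uv=np.asarray(uv,float).reshape(-1,2)
    d=np.c_[(uv[:,0]-f["cx"])/f["fx"],(uv[:,1]-f["cy"])/f["fy"],np.ones(len(uv))]
    return d@pose[:3,:3].T,pose[:3,3]
def onplane(f,uv,z,pose):
    d,o=rays(f,uv,pose); return o+d*((z-o[2])/d[:,2])[:,None]
def cloud(f,pose):
    v,u=np.mgrid[:f["z_map"].shape[0],:f["z_map"].shape[1]]
    d,o=rays(f,np.c_[u.ravel(),v.ravel()],pose)
    P=o+d*f["z_map"].reshape(-1,1); P[f["z_map"].ravel()==0]=np.nan
    return P.reshape(*f["z_map"].shape,3)
def circ(P):  # algebraic fit
    P=np.asarray(P)[:,:2]; A=np.c_[P,np.ones(len(P))]
    s=np.linalg.lstsq(A,(P**2).sum(1),rcond=None)[0]; c=s[:2]/2
    return c,np.sqrt(s[2]+c@c)
def lid(f,pose,uv,zc=.011):
    hsv=cv2.cvtColor(f["img"],cv2.COLOR_RGB2HSV)
    m=((hsv[...,1]<60)&(hsv[...,2]>110)).astype(np.uint8)
    cs=cv2.findContours(m,cv2.RETR_EXTERNAL,cv2.CHAIN_APPROX_NONE)[0]
    c=max(cs,key=lambda c:cv2.pointPolygonTest(c,tuple(map(float,uv)),True))
    return circ(onplane(f,cv2.convexHull(c).reshape(-1,2),zc,pose))
def jar(f,pose,uv,h):
    P=cloud(f,pose); g=onplane(f,uv,h,pose)[0]
    m=(abs(P[...,2]-h)<.008)&(np.hypot(P[...,0]-g[0],P[...,1]-g[1])<.065)
    Q=onplane(f,np.argwhere(m)[:,::-1],h,pose)[:,:2].astype(np.float32)
    c,r=cv2.minEnclosingCircle(Q); c2,r2=circ(Q)
    return np.r_[c,r],np.r_[c2,r2],m.sum(),np.nanmean(P[m][:,2])
E
python3 - <<'E'
from h import *
f=dict(np.load("top.npz"));p=f["pose"]
P=cloud(f,p);print("desk z",np.nanmedian(P[280:330,150:210,2]))
for n,uv in dict(S=(145,291),M=(436,318),L=(522,365),XL=(385,218)).items():
    c,r=lid(f,p,np.array(uv)/1.5);print("lid",n,c.round(4),"r",r.round(4))
for n,uv,h in(("S",(260,230),.05),("M",(235,358),.058),("L",(525,242),.066),("XL",(628,316),.075)):
    a,b,k,z=jar(f,p,np.array(uv)/1.5,h);print("jar",n,a.round(4),b.round(4),k,z.round(4))
for n,uv,h in(("bottle",(210,291),.06),("rack",(340,322),.022),("green",(167,374),.058)): print(n,onplane(f,np.array(uv)/1.5,h,p).round(3))
E
```

```text
desk z -0.0007784719798566986
lid S [0.5119 0.4456] r 0.0322
lid M [ 0.475 -0.098] r 0.0381
lid L [ 0.3905 -0.2616] r 0.0451
lid XL [0.6618 0.0012] r 0.0531
jar S [0.6294 0.2301 0.0304] [0.6294 0.2297 0.0278] 128 0.0484
jar M [0.3946 0.2655 0.0363] [0.3948 0.2652 0.0338] 152 0.0564
jar L [ 0.6157 -0.2531  0.0433] [ 0.6154 -0.2528  0.0406] 188 0.065
jar XL [ 0.4838 -0.4355  0.0522] [ 0.4834 -0.4356  0.0486] 250 0.0738
bottle [[0.511 0.309 0.06 ]]
rack [[0.462 0.079 0.022]]
green [[0.363 0.379 0.058]]
```

Call:
carry_out --motion '[[[-2,0,0],[0,0,-1],-1],[[-4,0,0],[0,0,-1.79],-1],[[-6,0,0.6],[0,0,-1.79],-1],[[-8,0.2,1.2],[0,0,-1.79],-1],[[-10,0.2,2],[0,0,-1.79],-1]]' --grip_force 50

```text
clock: 0.6
tcp_pos: [0.3719, 0.4778, 0.3582]
orientation: [0.0, -0.0, 1.0, 0.0]
contact_force: [0.6, 1.3, 0.2]
width: 1.003
```

```bash
cat > go.py <<'E'
# usage: go.py X Y Z  -> shift (units) in tool axes from measured pose to target TCP
import sys,numpy as np
from rig import bot
from scipy.spatial.transform import Rotation as R
s=bot.state();q=s["orientation"];r=R.from_quat([q[1],q[2],q[3],q[0]])
t=np.array(list(map(float,sys.argv[1:4])))
print("t",round(s["clock"],2),"tcp",s["tcp_pos"].round(4),"shift",(r.inv().apply(t-s["tcp_pos"])/.025).round(2),
 "yaw of y deg",np.degrees(np.arctan2(*r.as_matrix()[[1,0],1])).round(2),"z",r.as_matrix()[:,2].round(4),"w",round(s["width"],3),"F",s["contact_force"].round(1))
E
python3 go.py .5119 .4456 .27
```

```text
t 0.6 tcp [0.3719 0.4778 0.3582] shift [-5.6  -1.29  3.53] yaw of y deg 90.01 z [ 8.e-04  9.e-04 -1.e+00] w 1.003 F [0.6 1.3 0.2]
```

Call:
carry_out --motion '[[[-2,-0.5,1],[0,0,0],-1],[[-4,-1,2],[0,0,0],-1],[[-5.28,-1.23,3],[0,0,0],-1],[[-5.28,-1.23,3.4],[0,0,0],-1],[[-5.28,-1.23,3.4],[0,0,0],-1]]'

```text
clock: 1.1
tcp_pos: [0.5023, 0.4462, 0.2696]
orientation: [-0.003, 0.001, 1.0, -0.002]
contact_force: [-0.0, -0.2, -0.6]
width: 1.002
```

```bash
python3 go.py .5119 .4456 .188; cat > wrist.py <<'E'
import numpy as np,cv2
from rig import bot
from h import *
from scipy.spatial.transform import Rotation as R
def look(name):
    s=bot.state();q=s["orientation"];T=np.eye(4)
    T[:3,:3]=R.from_quat([q[1],q[2],q[3],q[0]]).as_matrix();T[:3,3]=s["tcp_pos"]
    f=bot.grab_frame("wrist"); cv2.imwrite(f"pics/{name}.png",f["img"][:,:,::-1]); return f,T@f["hand_eye"]
def px(f,pose,p):
    c=np.linalg.inv(pose)@np.r_[p,1]; return f["fx"]*c[0]/c[2]+f["cx"],f["fy"]*c[1]/c[2]+f["cy"]
E
python3 - <<'E'
from wrist import *
f,p=look("w1");print(p.round(3).tolist())
uv=px(f,p,(.5119,.4456,.011));print(uv,lid(f,p,uv))
E
```

```text
t 1.1 tcp [0.5023 0.4462 0.2696] shift [-0.4  -0.01  3.26] yaw of y deg 89.87 z [-0.0059 -0.0035 -1.    ] w 1.002 F [-0.  -0.2 -0.6]
[[0.003, 0.947, 0.322, 0.417], [1.0, -0.002, -0.004, 0.446], [-0.003, 0.322, -0.947, 0.24], [0.0, 0.0, 0.0, 1.0]]
(np.float64(256.1436678061391), np.float64(209.58548612196313)) (array([0.51101443, 0.44743249]), np.float64(0.032291892832338485))
```

View pics/w1.png

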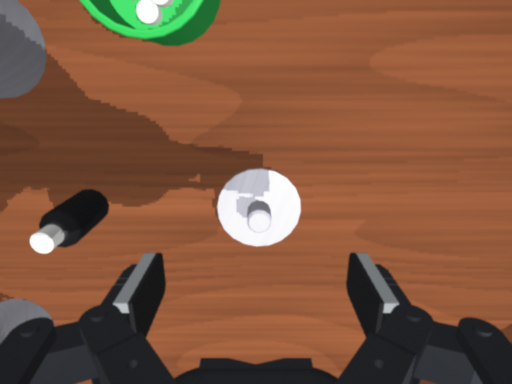

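The wrist view shows lid S at (259,207) px. It measures (0.511,0.447), which agrees with the top view to 2 mm.

```bash
python3 go.py .5115 .4466 .188
```

```text
t 1.15 tcp [0.5015 0.4471 0.2717] shift [-0.41 -0.02  3.35] yaw of y deg 89.96 z [-0.0038 -0.0019 -1.    ] w 0.999 F [-0.  -0.6  0.5]
```

Call:
carry_out --motion '[[[-0.4,0,1],[0,0,0],-1],[[-0.4,0,2.2],[0,0,0],-1],[[-0.4,0,3.0],[0,0,0],-1],[[-0.4,0,3.3],[0,0,0],-1],[[-0.4,0,3.3],[0,0,0],-1]]'

```text
clock: 1.65
tcp_pos: [0.5107, 0.4483, 0.1913]
orientation: [-0.0, -0.001, 1.0, -0.0]
contact_force: [-0.8, 0.2, 0.0]
width: 1.002
```

```bash
python3 go.py .5115 .4466 .188
```

```text
t 1.65 tcp [0.5107 0.4483 0.1913] shift [-0.03 -0.07  0.13] yaw of y deg 90.1 z [-8.e-04 -3.e-04 -1.e+00] w 1.002 F [-0.8  0.2  0. ]
```

Call:
carry_out --motion '[[[0,0,0],[0,0,0],0],[[0,0,0],[0,0,0],0.3],[[0,0,0],[0,0,0],0.6],[[0,0,0],[0,0,0],1],[[0,0,0],[0,0,0],1]]'

```text
clock: 2.15
tcp_pos: [0.5123, 0.4476, 0.1918]
orientation: [0.001, -0.0, 1.0, 0.0]
contact_force: [0.4, 0.7, 0.7]
width: 0.179
```

Call:
carry_out --motion '[[[0,0,0],[0,0,0],1],[[0,0,0],[0,0,0],1],[[0,0,-0.4],[0,0,0],1],[[0,0,-1],[0,0,0],1],[[0,0,-1],[0,0,0],1]]'

```text
clock: 2.65
tcp_pos: [0.5129, 0.4481, 0.2189]
orientation: [0.002, -0.0, 1.0, 0.001]
contact_force: [0.8, 0.1, 0.1]
width: 0.183
```

```bash
python3 go.py .6294 .230 .30; python3 - <<'E'
from wrist import *
f,p=look("w2");P=cloud(f,p)
s=bot.state()["tcp_pos"]
uv=px(f,p,(s[0],s[1],s[2]-.173));print(uv,lid(f,p,uv,s[2]-.173-.01))
E
```

```text
t 2.65 tcp [0.5129 0.4481 0.2189] shift [-4.67 -8.72 -3.25] yaw of y deg 90.01 z [ 0.004   0.0025 -1.    ] w 0.183 F [0.8 0.1 0.1]
(np.float64(254.54429246493518), np.float64(252.51376010544527)) (array([0.51389565, 0.44852259]), np.float64(0.03267239126566718))
```

View pics/w2.png

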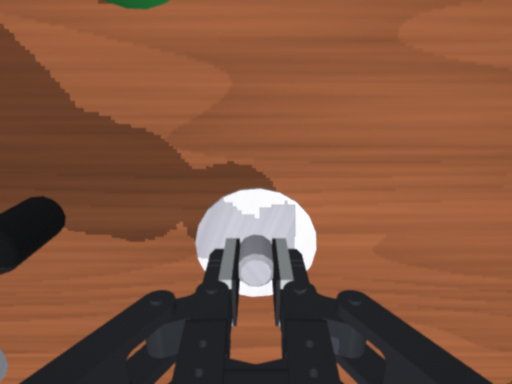

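Lid S is held: in the view its disc is centred between the pads at (256,242) px, and its axis is at the TCP within 1–2 mm. I carry it over to jar S.

Call:
carry_out --motion '[[[0,0,-1.6],[0,0,0],1],[[-0.6,-0.8,-3.2],[0,0,0],1],[[-1.4,-2.4,-3.2],[0,0,0],1],[[-2.2,-4,-3.2],[0,0,0],1],[[-3,-5.6,-3.2],[0,0,0],1]]'

```text
clock: 3.2
tcp_pos: [0.5873, 0.3064, 0.2963]
orientation: [0.0, -0.001, 1.0, 0.0]
contact_force: [0.2, 0.4, -0.6]
width: 0.187
```

Call:
carry_out --motion '[[[-0.8,-1.6,0],[0,0,0],1],[[-1.7,-3,0],[0,0,0],1],[[-1.7,-3.1,0],[0,0,0],1],[[-1.7,-3.1,0],[0,0,0],1]]'

```text
clock: 3.6
tcp_pos: [0.6299, 0.2286, 0.2955]
orientation: [-0.0, 0.001, 1.0, 0.0]
contact_force: [0.2, 0.2, -0.6]
width: 0.182
```

```bash
python3 go.py .6294 .230 .244; python3 - <<'E'
from wrist import *
f,p=look("w3")
uv=px(f,p,(.6294,.230,.05));print(uv)
try: print(jar(f,p,uv,.05))
except Exception as e: print(e)
E
python3 go.py .6294 .230 .244
```

```text
t 3.6 tcp [0.6299 0.2286 0.2955] shift [0.02 0.06 2.06] yaw of y deg 89.84 z [-0.001  0.    -1.   ] w 0.182 F [ 0.2  0.2 -0.6]
(np.float64(257.66080553436956), np.float64(201.998508217359))
(array([0.62865752, 0.231482  , 0.03011947]), array([0.62889531, 0.23138783, 0.02770637]), np.int64(795), np.float64(0.050102486990302786))
t 3.65 tcp [0.6293 0.2298 0.2956] shift [-0.    0.01  2.06] yaw of y deg 89.94 z [-1.1e-03  3.0e-04 -1.0e+00] w 0.184 F [-0.4  0.1 -0.3]
```

View pics/w3.png

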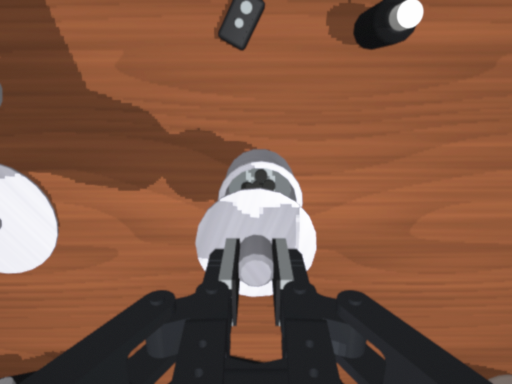

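The jar S mouth shows behind the lid at (260,205) px, which measures (0.629,0.231), so the lid is aligned. Lowering.

Call:
carry_out --motion '[[[0,0.02,1],[0,0,0],1],[[0,0.02,1.8],[0,0,0],1],[[0,0.02,2.1],[0,0,0],1],[[0,0.02,2.3],[0,0,0],1],[[0,0.02,2.4],[0,0,0],1]]'

```text
clock: 4.15
tcp_pos: [0.6293, 0.2315, 0.2361]
orientation: [0.0, -0.001, 1.0, 0.0]
contact_force: [0.1, -0.1, -0.2]
width: 0.184
```

Call:
carry_out --motion '[[[0,0,0.04],[0,0,0],1],[[0,0,0.08],[0,0,0],1],[[0,0,0.08],[0,0,0],1]]'

```text
clock: 4.45
tcp_pos: [0.6297, 0.2306, 0.2346]
orientation: [0.001, -0.0, 1.0, 0.0]
contact_force: [0.1, -0.4, -0.8]
width: 0.185
```

```bash
python3 go.py .6294 .230 .234
```

```text
t 4.45 tcp [0.6297 0.2306 0.2346] shift [ 0.01 -0.02  0.03] yaw of y deg 90.01 z [ 1.1e-03  2.0e-04 -1.0e+00] w 0.185 F [ 0.1 -0.4 -0.8]
```

Call:
carry_out --motion '[[[0,0,0.04],[0,0,0],1],[[0,0,0.06],[0,0,0],1],[[0,0,0.06],[0,0,0],1]]'

```text
clock: 4.75
tcp_pos: [0.6297, 0.2305, 0.2338]
orientation: [0.001, -0.0, 1.0, 0.0]
contact_force: [-2.3, -0.9, 4.2]
width: 0.183
```

Call:
carry_out --motion '[[[0,0,0],[0,0,0],0.4],[[0,0,0],[0,0,0],0],[[0,0,0],[0,0,0],-0.2],[[0,0,-1],[0,0,0],-0.2],[[0,0,-2.5],[0,0,0],-0.2]]'

```text
clock: 5.25
tcp_pos: [0.6286, 0.2303, 0.2923]
orientation: [-0.003, 0.0, 1.0, -0.001]
contact_force: [1.7, -0.2, 0.0]
width: 0.603
```

```bash
cat > chk.py <<'E'
import sys
from wrist import *
x,y,h=map(float,sys.argv[1:4])
f,p=look(sys.argv[4]); uv=px(f,p,(x,y,h+.003)); print("uv",np.round(uv),"disc",lid(f,p,uv,h+.003))
P=cloud(f,p);m=(np.hypot(P[...,0]-x,P[...,1]-y)<.03)&(abs(P[...,2]-h)<.012)
A=P[m];c=np.linalg.lstsq(np.c_[A[:,:2]-[x,y],np.ones(len(A))],A[:,2],rcond=None)[0];print("plane slopes,z",c.round(4),len(A))
E
python3 chk.py .6294 .2305 .05 w4; python3 go.py .6618 .0012 .27
```

```text
uv [256. 209.] disc (array([0.62721475, 0.23075926]), np.float64(0.03393393336366867))
plane slopes,z [-0.0035 -0.0009  0.0534] 4548
t 5.3 tcp [0.6308 0.2309 0.3017] shift [-1.23 -9.19  1.27] yaw of y deg 90.01 z [ 0.0069  0.0013 -1.    ] w 0.604 F [2.7 0.4 6.5]
```

View pics/w4.png

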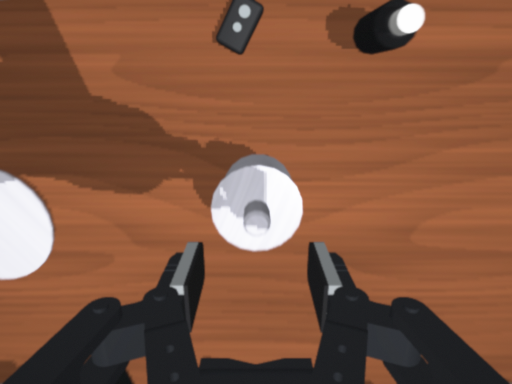

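Lid S is seated: the disc is flat (slope under 0.004), its top is at 53.4 mm and it is centred at (257,209) px. Next is the XL lid.

Call:
carry_out --motion '[[[-0.3,-1.8,0],[0,0,0],-0.2],[[-0.6,-3.7,0],[0,0,0],-0.4],[[-0.9,-5.6,0],[0,0,0],-0.7],[[-1.2,-7.5,0],[0,0,0],-0.7],[[-1.27,-9.18,0],[0,0,0],-0.7]]'

```text
clock: 5.8
tcp_pos: [0.6617, -0.0013, 0.2949]
orientation: [0.0, 0.0, 1.0, -0.0]
contact_force: [-0.3, -0.4, -0.0]
width: 0.851
```

Call:
carry_out --motion '[[[0,0,0.5],[0,0,0],-0.7],[[0,0,1],[0,0,0],-0.7],[[0,0,1],[0,0,0],-0.7]]'

```text
clock: 6.1
tcp_pos: [0.6602, 0.0022, 0.267]
orientation: [-0.003, -0.0, 1.0, 0.001]
contact_force: [-0.9, 0.0, -0.9]
width: 0.849
```

```bash
python3 chk.py .6618 .0012 .008 w5; python3 go.py .6618 .0012 .1905
```

```text
uv [254. 201.] disc (array([0.66122731, 0.00192104]), np.float64(0.05320109918114174))
plane slopes,z [-0.0009  0.001   0.0116] 4049
t 6.15 tcp [0.6606 0.0026 0.2681] shift [-0.06 -0.06  3.11] yaw of y deg 90.08 z [-0.0036  0.001  -1.    ] w 0.85 F [-1.1 -0.2  0.9]
```

Call:
carry_out --motion '[[[-0.03,-0.03,1.2],[0,0,0],-0.7],[[-0.03,-0.03,2.4],[0,0,0],-0.7],[[-0.03,-0.03,2.9],[0,0,0],-0.7],[[-0.03,-0.03,3.08],[0,0,0],-0.7],[[-0.03,-0.03,3.08],[0,0,0],-0.4]]'

```text
clock: 6.65
tcp_pos: [0.6622, 0.0011, 0.1931]
orientation: [-0.0, -0.001, 1.0, 0.0]
contact_force: [-0.1, 0.2, -0.4]
width: 0.705
```

Call:
carry_out --motion '[[[0,0,0],[0,0,0],0],[[0,0,0],[0,0,0],0.3],[[0,0,0],[0,0,0],0.6],[[0,0,0],[0,0,0],1],[[0,0,0],[0,0,0],1]]' --grip_force 60

```text
clock: 7.15
tcp_pos: [0.6625, 0.0003, 0.1945]
orientation: [0.001, 0.0, 1.0, -0.0]
contact_force: [-0.4, 1.4, 5.2]
width: 0.177
```

```bash
python3 go.py .6618 .0012 .191;  python3 go.py .6618 .0012 .191
```

```text
t 7.15 tcp [6.625e-01 3.000e-04 1.945e-01] shift [0.03 0.04 0.14] yaw of y deg 90.0 z [ 2.2e-03 -2.0e-04 -1.0e+00] w 0.177 F [-0.4  1.4  5.2]
t 7.15 tcp [6.625e-01 3.000e-04 1.945e-01] shift [0.03 0.04 0.14] yaw of y deg 90.0 z [ 2.2e-03 -2.0e-04 -1.0e+00] w 0.177 F [-0.4  1.4  5.2]
```

Call:
carry_out --motion '[[[0,0,-0.5],[0,0,0],1],[[0,0,-1.5],[0,0,0],1],[[0,0,-3],[0,0,0],1],[[0.6,-1.4,-4.3],[0,0,0],1],[[1.2,-2.9,-4.3],[0,0,0],1]]'

```text
clock: 7.65
tcp_pos: [0.6335, -0.0721, 0.3068]
orientation: [0.005, -0.002, 1.0, -0.001]
contact_force: [1.2, -1.3, -0.9]
width: 0.18
```

Call:
carry_out --motion '[[[0.6,-1.5,0],[0,0,0],1],[[1.3,-3.2,0],[0,0,0],1],[[2,-4.9,0],[0,0,0],1],[[2.7,-6.6,0],[0,0,0],1],[[3.4,-8.3,0],[0,0,0],1]]'

```text
clock: 8.15
tcp_pos: [0.546, -0.2812, 0.3012]
orientation: [0.0, -0.0, 1.0, -0.0]
contact_force: [-0.4, 0.3, -1.3]
width: 0.176
```

```bash
python3 go.py .4836 -.4356 .30
```

```text
t 8.15 tcp [ 0.546  -0.2812  0.3012] shift [ 2.5  -6.17  0.05] yaw of y deg 90.01 z [ 2.e-04 -3.e-04 -1.e+00] w 0.176 F [-0.4  0.3 -1.3]
```

Call:
carry_out --motion '[[[0.7,-1.8,0],[0,0,0],1],[[1.4,-3.6,0],[0,0,0],1],[[2.1,-5.3,0],[0,0,0],1],[[2.48,-6.17,0],[0,0,0],1],[[2.48,-6.17,0],[0,0,0],1]]'

```text
clock: 8.65
tcp_pos: [0.483, -0.4377, 0.3008]
orientation: [-0.0, 0.002, 1.0, -0.001]
contact_force: [0.2, 0.2, -0.6]
width: 0.176
```

```bash
cat > jc.py <<'E'
# held lid over a jar: lid axis (disc contour at its height) and the jar's rim
import sys
from wrist import *
x,y,h,dt=map(float,sys.argv[1:5])
f,p=look(sys.argv[5]); s=bot.state()["tcp_pos"]; zd=s[2]-dt
P=cloud(f,p)
for nm,z in(("jar",h),("disc",zd)):
    m=(abs(P[...,2]-z)<.005)&(np.hypot(P[...,0]-x,P[...,1]-y)<.07)
    Q=onplane(f,np.argwhere(m)[:,::-1],z,p)[:,:2]
    if nm=="jar": # outer edge points only on the visible far side
        a=np.arctan2(Q[:,1]-y,Q[:,0]-x);r=np.hypot(Q[:,0]-x,Q[:,1]-y)
        b=np.round(a/.05);E=np.array([Q[b==k][np.argmax(r[b==k])] for k in np.unique(b)])
        E=E[np.hypot(E[:,0]-x,E[:,1]-y)>.5*r.max()]
        print(nm,circ(E),"minenc",cv2.minEnclosingCircle(Q.astype(np.float32)),len(Q))
    else: print(nm,"minenc",cv2.minEnclosingCircle(Q.astype(np.float32)),len(Q),"z",np.nanmedian(P[m][:,2]))
E
python3 jc.py .4836 -.4356 .075 .1825 w6; python3 go.py .4836 -.4356 .262
```

```text
jar (array([ 0.48316456, -0.43648277]), np.float64(0.05123143267997283)) minenc ((0.44864562153816223, -0.4331158399581909), 0.037792034447193146) 699
disc minenc ((0.4804871082305908, -0.43822285532951355), 0.05261978879570961) 20763 z 0.1175686805154719
t 8.7 tcp [ 0.4839 -0.4357  0.3007] shift [0.01 0.   1.55] yaw of y deg 89.81 z [-1.e-04  1.e-04 -1.e+00] w 0.174 F [-0.4 -0.4 -1.8]
```

View pics/w6.png

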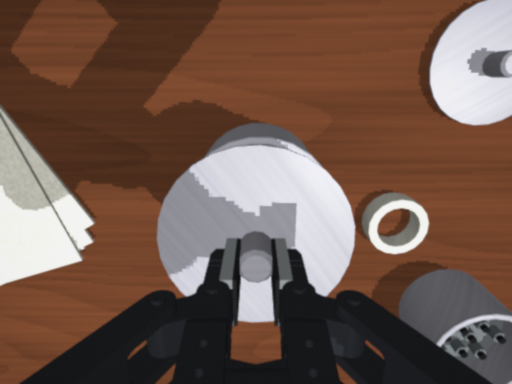

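The XL lid is centred over jar XL within 3 mm: the disc is at (256,233) px with the jar rim behind it. I correct slightly and lower.

Call:
carry_out --motion '[[[-0.06,0.04,0.5],[0,0,0],1],[[-0.06,0.04,1],[0,0,0],1],[[-0.06,0.04,1.25],[0,0,0],1],[[-0.06,0.04,1.45],[0,0,0],1],[[-0.06,0.04,1.5],[0,0,0],1]]'

```text
clock: 9.2
tcp_pos: [0.4867, -0.4329, 0.2629]
orientation: [-0.0, -0.001, 1.0, -0.0]
contact_force: [-2.5, -2.0, 2.9]
width: 0.179
```

Call:
carry_out --motion '[[[0,0,0.03],[0,0,0],1],[[0,0,0.06],[0,0,0],1],[[0,0,0.06],[0,0,0],1]]'

```text
clock: 9.5
tcp_pos: [0.4866, -0.4332, 0.2624]
orientation: [0.0, -0.0, 1.0, -0.001]
contact_force: [-3.5, -1.7, 5.2]
width: 0.179
```

Call:
carry_out --motion '[[[0.05,-0.04,-0.02],[0,0,0],1],[[0.1,-0.07,-0.02],[0,0,0],1],[[0.1,-0.07,0.02],[0,0,0],1],[[0.1,-0.07,0.04],[0,0,0],1],[[0.1,-0.07,0.04],[0,0,0],1]]'

```text
clock: 10.0
tcp_pos: [0.4841, -0.4343, 0.2615]
orientation: [0.0, -0.0, 1.0, 0.0]
contact_force: [-2.3, 3.3, 7.7]
width: 0.179
```

Call:
carry_out --motion '[[[0,0,0],[0,0,0],0.4],[[0,0,0],[0,0,0],0],[[0,0,0],[0,0,0],-0.2],[[0,0,-1],[0,0,0],-0.2],[[0,0,-2],[0,0,0],-0.2]]'

```text
clock: 10.5
tcp_pos: [0.4839, -0.4344, 0.3096]
orientation: [-0.001, -0.0, 1.0, 0.001]
contact_force: [0.6, 0.2, -0.0]
width: 0.603
```

```bash
python3 chk.py .4836 -.4356 .075 w7; python3 go.py .3905 -.2616 .265
```

```text
uv [253. 210.] disc (array([ 0.48315145, -0.43443899]), np.float64(0.05355725305542885))
plane slopes,z [-0.0027 -0.0001  0.0786] 4894
t 10.55 tcp [ 0.4849 -0.4355  0.3153] shift [3.78 6.96 1.97] yaw of y deg 90.02 z [ 0.0036 -0.0044 -1.    ] w 0.597 F [ 1.2 -1.8  3.7]
```

View pics/w7.png

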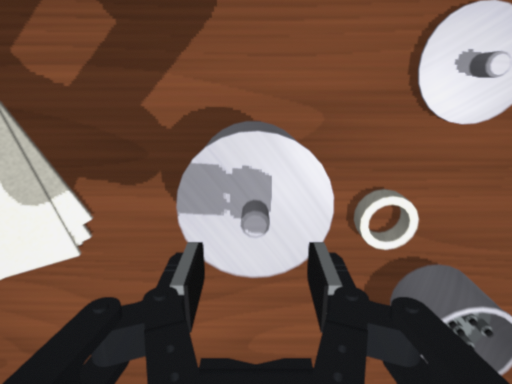

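Lid XL is seated: top at 78.6 mm, flat, disc centred at (255,203) px. Next is lid L.

Call:
carry_out --motion '[[[0.8,1.5,0],[0,0,0],-0.4],[[1.7,3.2,0],[0,0,0],-0.7],[[2.6,4.9,0.5],[0,0,0],-0.7],[[3.5,6.5,1],[0,0,0],-0.7],[[3.76,6.94,1.7],[0,0,0],-0.7]]'

```text
clock: 11.05
tcp_pos: [0.3878, -0.2571, 0.2675]
orientation: [-0.001, -0.001, 1.0, 0.001]
contact_force: [0.3, 0.1, -0.1]
width: 0.847
```

Call:
carry_out --motion '[[[0,0,0.3],[0,0,0],-0.7],[[0,0,0.3],[0,0,0],-0.7]]'

```text
clock: 11.25
tcp_pos: [0.3904, -0.2616, 0.26]
orientation: [-0.0, -0.0, 1.0, 0.0]
contact_force: [1.1, -0.9, -0.2]
width: 0.845
```

```bash
python3 chk.py .3905 -.2616 .008 w8; python3 go.py .3905 -.2616 .191
```

```text
uv [256. 201.] disc (array([ 0.38929   , -0.26148744]), np.float64(0.045194897251734464))
plane slopes,z [-0.0015  0.0003  0.0116] 4293
t 11.3 tcp [ 0.3909 -0.2624  0.2606] shift [0.02 0.03 2.79] yaw of y deg 89.99 z [ 8.e-04 -9.e-04 -1.e+00] w 0.851 F [ 0.4 -0.4  0. ]
```

Call:
carry_out --motion '[[[0.02,0.02,1.2],[0,0,0],-0.7],[[0.02,0.02,2.2],[0,0,0],-0.7],[[0.02,0.02,2.6],[0,0,0],-0.7],[[0.02,0.02,2.78],[0,0,0],-0.6],[[0.02,0.02,2.78],[0,0,0],-0.4]]'

```text
clock: 11.8
tcp_pos: [0.3901, -0.2615, 0.1911]
orientation: [0.0, 0.0, 1.0, -0.0]
contact_force: [-0.0, -0.1, 0.8]
width: 0.701
```

Call:
carry_out --motion '[[[0,0,0],[0,0,0],0],[[0,0,0],[0,0,0],0.3],[[0,0,0],[0,0,0],0.6],[[0,0,0],[0,0,0],1],[[0,0,0],[0,0,0],1]]'

```text
clock: 12.3
tcp_pos: [0.3898, -0.261, 0.192]
orientation: [0.001, -0.0, 1.0, -0.001]
contact_force: [-1.2, 0.4, 5.9]
width: 0.182
```

```bash
python3 go.py .6155 -.253 .30
```

```text
t 12.3 tcp [ 0.3898 -0.261   0.192 ] shift [-9.03  0.31 -4.31] yaw of y deg 90.02 z [ 0.0012 -0.0014 -1.    ] w 0.182 F [-1.2  0.4  5.9]
```

Call:
carry_out --motion '[[[0,0,-0.5],[0,0,0],1],[[0,0,-1.5],[0,0,0],1],[[-0.5,0,-3],[0,0,0],1],[[-2,0.1,-4.2],[0,0,0],1],[[-3.8,0.1,-4.2],[0,0,0],1]]'

```text
clock: 12.8
tcp_pos: [0.486, -0.2589, 0.3014]
orientation: [0.003, 0.001, 1.0, -0.003]
contact_force: [0.2, -1.0, -0.2]
width: 0.181
```

Call:
carry_out --motion '[[[-1.8,0.1,0],[0,0,0],1],[[-3.6,0.2,0],[0,0,0],1],[[-5.2,0.2,0],[0,0,0],1],[[-5.2,0.2,0],[0,0,0],1],[[-5.2,0.2,0],[0,0,0],1]]'

```text
clock: 13.3
tcp_pos: [0.6149, -0.2526, 0.2952]
orientation: [-0.001, -0.001, 1.0, 0.0]
contact_force: [0.4, -0.6, -0.7]
width: 0.181
```

```bash
python3 jc.py .6155 -.253 .066 .181 w9; python3 go.py .6155 -.253 .255
```

```text
jar (array([ 0.61539417, -0.25276028]), np.float64(0.04292949625036191)) minenc ((0.5948375463485718, -0.2529606521129608), 0.0378163605928421) 850
disc minenc ((0.6133216023445129, -0.25247564911842346), 0.04490550607442856) 14228 z 0.11434369598734119
t 13.35 tcp [ 0.614  -0.2528  0.2954] shift [-0.06 -0.01  1.62] yaw of y deg 90.04 z [-1.8e-03  7.0e-04 -1.0e+00] w 0.176 F [-0.8  0.1 -0.7]
```

Call:
carry_out --motion '[[[-0.04,0,0.5],[0,0,0],1],[[-0.04,0,1.1],[0,0,0],1],[[-0.04,0,1.5],[0,0,0],1],[[-0.04,0,1.68],[0,0,0],1],[[-0.04,0,1.75],[0,0,0],1]]'

```text
clock: 13.85
tcp_pos: [0.6151, -0.2532, 0.251]
orientation: [-0.001, 0.0, 1.0, 0.001]
contact_force: [0.1, 0.1, -0.6]
width: 0.181
```

Call:
carry_out --motion '[[[0,0,0.03],[0,0,0],1],[[0,0,0.06],[0,0,0],1],[[0,0,0.06],[0,0,0],1]]'

```text
clock: 14.15
tcp_pos: [0.6157, -0.2533, 0.2512]
orientation: [0.0, -0.0, 1.0, -0.0]
contact_force: [-0.5, 1.0, -0.3]
width: 0.179
```

Call:
carry_out --motion '[[[0,0,0.03],[0,0,0],1],[[0,0,0.05],[0,0,0],1],[[0,0,0.05],[0,0,0],1]]'

```text
clock: 14.45
tcp_pos: [0.6157, -0.2532, 0.2501]
orientation: [0.0, -0.0, 1.0, -0.0]
contact_force: [0.1, 1.2, 2.2]
width: 0.18
```

Contact is light and vertical, so I release and check.

Call:
carry_out --motion '[[[0,0,0.02],[0,0,0],0.4],[[0,0,0.02],[0,0,0],0],[[0,0,0.02],[0,0,0],-0.2],[[0,0,-1],[0,0,0],-0.2],[[0,0,-2],[0,0,0],-0.2]]'

```text
clock: 14.95
tcp_pos: [0.6153, -0.253, 0.2989]
orientation: [-0.001, -0.0, 1.0, 0.001]
contact_force: [-0.3, -0.0, 0.6]
width: 0.601
```

```bash
python3 chk.py .6155 -.253 .066 w10; python3 go.py .475 -.098 .265
```

```text
uv [255. 212.] disc (array([ 0.61534143, -0.25340554]), np.float64(0.04563566366020865))
plane slopes,z [-0.0009 -0.0001  0.0696] 4953
t 15.0 tcp [ 0.6166 -0.2537  0.3047] shift [5.67 6.23 1.54] yaw of y deg 90.01 z [ 0.0052 -0.0032 -1.    ] w 0.6 F [ 0.3 -0.6  3.8]
```

Call:
carry_out --motion '[[[1.2,1.3,0],[0,0,0],-0.4],[[2.5,2.7,0],[0,0,0],-0.7],[[3.8,4.1,0.5],[0,0,0],-0.7],[[5.1,5.5,1],[0,0,0],-0.7],[[5.65,6.21,1.4],[0,0,0],-0.7]]'

```text
clock: 15.5
tcp_pos: [0.471, -0.0951, 0.2636]
orientation: [-0.002, -0.001, 1.0, 0.001]
contact_force: [0.4, -0.9, -0.5]
width: 0.848
```

Call:
carry_out --motion '[[[0,0,0],[0,0,0],-0.7],[[0,0,0],[0,0,0],-0.7]]'

```text
clock: 15.7
tcp_pos: [0.4748, -0.0981, 0.265]
orientation: [0.001, -0.0, 1.0, -0.0]
contact_force: [0.4, 0.3, 0.1]
width: 0.854
```

```bash
python3 chk.py .475 -.098 .008 w11; python3 go.py .475 -.098 .191
```

```text
uv [256. 198.] disc (array([ 0.47424633, -0.09730309]), np.float64(0.03819257626690058))
plane slopes,z [-0.0028  0.0009  0.0116] 4131
t 15.75 tcp [ 0.4755 -0.0988  0.2652] shift [0.03 0.03 2.97] yaw of y deg 90.01 z [ 0.0024 -0.0014 -1.    ] w 0.848 F [1.1 0.3 0.7]
```

Call:
carry_out --motion '[[[0.02,0.03,1.2],[0,0,0],-0.7],[[0.02,0.03,2.3],[0,0,0],-0.7],[[0.02,0.03,2.8],[0,0,0],-0.7],[[0.02,0.03,2.95],[0,0,0],-0.6],[[0.02,0.03,2.95],[0,0,0],-0.4]]'

```text
clock: 16.25
tcp_pos: [0.4748, -0.0982, 0.1906]
orientation: [0.0, 0.0, 1.0, -0.0]
contact_force: [1.2, 0.2, 0.3]
width: 0.702
```

Call:
carry_out --motion '[[[0,0,0],[0,0,0],0],[[0,0,0],[0,0,0],0.3],[[0,0,0],[0,0,0],0.6],[[0,0,0],[0,0,0],1],[[0,0,0],[0,0,0],1]]'

```text
clock: 16.75
tcp_pos: [0.4742, -0.0974, 0.1917]
orientation: [0.001, -0.0, 1.0, -0.0]
contact_force: [-1.6, -0.2, 4.4]
width: 0.183
```

```bash
python3 go.py .3947 .2653 .29
```

```text
t 16.75 tcp [ 0.4742 -0.0974  0.1917] shift [ 3.17 14.5  -3.95] yaw of y deg 90.02 z [ 0.0017 -0.001  -1.    ] w 0.183 F [-1.6 -0.2  4.4]
```

Call:
carry_out --motion '[[[0,0,-0.5],[0,0,0],1],[[0,0,-1.5],[0,0,0],1],[[0,0.2,-3],[0,0,0],1],[[0.3,1.5,-3.95],[0,0,0],1],[[0.7,3.2,-3.95],[0,0,0],1]]'

```text
clock: 17.25
tcp_pos: [0.458, -0.0179, 0.2933]
orientation: [0.004, 0.001, 1.0, -0.001]
contact_force: [1.3, 1.0, -1.2]
width: 0.179
```

Call:
carry_out --motion '[[[0.4,1.7,0],[0,0,0],1],[[0.8,3.4,0],[0,0,0],1],[[1.2,5.1,0],[0,0,0],1],[[1.6,6.8,0],[0,0,0],1],[[2,8.5,0],[0,0,0],1]]'

```text
clock: 17.75
tcp_pos: [0.4054, 0.1969, 0.2899]
orientation: [0.0, -0.0, 1.0, 0.0]
contact_force: [1.2, -0.2, -1.2]
width: 0.18
```

```bash
python3 go.py .3947 .2653 .29
```

```text
t 17.75 tcp [0.4054 0.1969 0.2899] shift [ 0.43  2.74 -0.  ] yaw of y deg 90.0 z [ 9.e-04  2.e-04 -1.e+00] w 0.18 F [ 1.2 -0.2 -1.2]
```

Call:
carry_out --motion '[[[0.25,1.5,0],[0,0,0],1],[[0.43,2.7,0],[0,0,0],1],[[0.43,2.7,0],[0,0,0],1],[[0.43,2.7,0],[0,0,0],1]]'

```text
clock: 18.15
tcp_pos: [0.3951, 0.2632, 0.2895]
orientation: [-0.0, -0.001, 1.0, -0.0]
contact_force: [-0.6, 0.1, -1.0]
width: 0.18
```

```bash
python3 jc.py .3947 .2653 .058 .181 w12; python3 go.py .3947 .2653 .242
```

```text
jar (array([0.39375863, 0.26685915]), np.float64(0.03580859890029201)) minenc ((0.38601988554000854, 0.2678847908973694), 0.0349431112408638) 910
disc minenc ((0.3945961892604828, 0.26271939277648926), 0.038191307336091995) 9257 z 0.1089128757090446
t 18.2 tcp [0.3953 0.2625 0.2895] shift [0.02 0.11 1.9 ] yaw of y deg 90.06 z [-1.e-04 -5.e-04 -1.e+00] w 0.185 F [-0.8 -0.2  0.1]
```

Call:
carry_out --motion '[[[0.04,0.13,0.5],[0,0,0],1],[[0.04,0.13,1.1],[0,0,0],1],[[0.04,0.13,1.5],[0,0,0],1],[[0.04,0.13,1.75],[0,0,0],1],[[0.04,0.13,1.85],[0,0,0],1]]'

```text
clock: 18.7
tcp_pos: [0.3946, 0.2653, 0.2427]
orientation: [-0.001, 0.001, 1.0, -0.0]
contact_force: [-0.1, -0.5, 0.4]
width: 0.18
```

Call:
carry_out --motion '[[[0,0,0.03],[0,0,0],1],[[0,0,0.05],[0,0,0],1],[[0,0,0.05],[0,0,0],1]]'

```text
clock: 19.0
tcp_pos: [0.3947, 0.2661, 0.2424]
orientation: [0.0, -0.0, 1.0, 0.0]
contact_force: [-0.3, -0.4, -1.0]
width: 0.178
```

Call:
carry_out --motion '[[[0,0,0.03],[0,0,0],1],[[0,0,0.05],[0,0,0],1],[[0,0,0.05],[0,0,0],1]]'

```text
clock: 19.3
tcp_pos: [0.3946, 0.2662, 0.2417]
orientation: [0.001, -0.0, 1.0, 0.0]
contact_force: [-0.9, -1.2, 7.1]
width: 0.176
```

Seated contact at 7 N. I release, rise clear and check all four jars from the top camera.

Call:
carry_out --motion '[[[0,0,0],[0,0,0],0.4],[[0,0,0],[0,0,0],0],[[0,0,0],[0,0,0],-0.2],[[0,0,-1],[0,0,0],-0.2],[[0,0,-2.4],[0,0,0],-0.2]]'

```text
clock: 19.8
tcp_pos: [0.3937, 0.2657, 0.2996]
orientation: [-0.002, -0.0, 1.0, -0.001]
contact_force: [1.3, 0.2, -0.4]
width: 0.602
```

```bash
python3 chk.py .3947 .2655 .058 w13; python3 go.py .35 0 .40
```

```text
uv [256. 209.] disc (array([0.39398557, 0.26628451]), np.float64(0.039367802730368495))
plane slopes,z [-0.0006  0.0007  0.0616] 4602
t 19.85 tcp [0.3958 0.2667 0.3061] shift [  1.82 -10.66  -3.79] yaw of y deg 90.02 z [ 0.0056  0.0021 -1.    ] w 0.598 F [1.5 0.6 4.1]
```

Call:
carry_out --motion '[[[0,-1,-2],[0,0,0],-0.2],[[0,-3,-4],[0,0,0],-0.2],[[0.5,-5,-4],[0,0,0],-0.2],[[1,-7,-4],[0,0,0],-0.2],[[1.6,-9,-4],[0,0,0],-0.2]]'

```text
clock: 20.35
tcp_pos: [0.3608, 0.0637, 0.401]
orientation: [0.001, -0.001, 1.0, -0.0]
contact_force: [0.0, -1.8, -0.1]
width: 0.6
```

Call:
carry_out --motion '[[[0,0,0],[0,0,0],-0.2],[[0,0,0],[0,0,0],-0.2],[[0,0,0],[0,0,0],-0.2]]'

```text
clock: 20.65
tcp_pos: [0.3614, 0.0656, 0.4001]
orientation: [0.0, -0.0, 1.0, 0.0]
contact_force: [1.1, -0.8, -1.3]
width: 0.602
```

```bash
python3 - <<'E'
from h import *
from rig import bot
f=bot.grab_frame("top");p=f["pose"];P=cloud(f,p)
cv2.imwrite("pics/top1.png",cv2.resize(f["img"][:,:,::-1],None,fx=1.5,fy=1.5))
for n,x,y,h in(("S",.6294,.23,.05),("M",.3947,.2653,.058),("L",.6155,-.253,.066),("XL",.4836,-.4356,.075)):
    c=np.linalg.inv(p)@[x,y,h+.003,1];uv=(f["fx"]*c[0]/c[2]+f["cx"],f["fy"]*c[1]/c[2]+f["cy"])
    m=(abs(P[...,2]-h-.003)<.008)&(np.hypot(P[...,0]-x,P[...,1]-y)<.062)
    Q=onplane(f,np.argwhere(m)[:,::-1],h+.003,p)[:,:2].astype(np.float32)
    print(n,"disc",np.array(cv2.minEnclosingCircle(Q)[0]).round(4),round(cv2.minEnclosingCircle(Q)[1],4),"z",np.nanmedian(P[m][:,2]).round(4))
print(bot.state()["tcp_pos"],bot.state()["qd"].round(3))
E
```

```text
S disc [0.629 0.229] 0.0319 z 0.0519
M disc [0.3954 0.2647] 0.038 z 0.0598
L disc [ 0.6156 -0.2536] 0.045 z 0.0685
XL disc [ 0.4828 -0.4343] 0.0532 z 0.0777
[0.36140678 0.06600439 0.39999695] [ 0.019  0.006 -0.002 -0.003  0.002 -0.003]
```

View pics/top1.png

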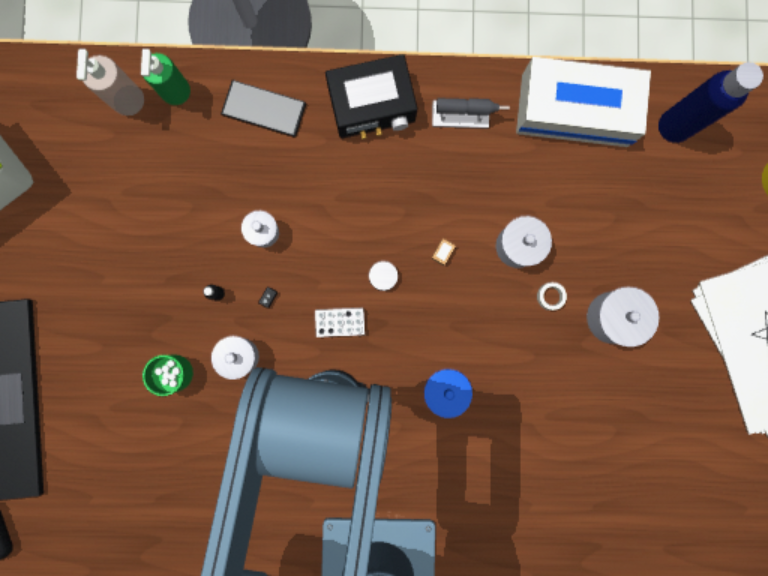

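The final top view shows lids on all four jars: S (259,228), M (235,357), L (525,241) and XL (628,317). The bottle, rack and decoys have not moved, and the arm is clear.

```bash
python3 -c "
from rig import bot
print(bot.hand_in())"
```

```text
the job is handed in; nothing more can be done
None
```

I put all four steel lids back on the jars of their own size, lowered until they touched and then let go. I handed the job in at about 21 s on the robot clock.

- **Seating:** after each release, the wrist camera showed the disc flat (slope 0.004 or less) with its top 3.4–3.6 mm above the rim, against 3 mm nominal.
- **Position:** in the last top view, every disc centre was within about 1.5 mm of where its jar's mouth was at the start, so the jars have hardly moved.
- **Left alone:** the ink bottle, ink-cup rack, blue lid and green jar look unmoved in that view. The arm is clear of everything.
- **What disagreed:**
  - The top camera read heights 1–2 mm lower than the wrist camera, within its calibration and similar to its offset on the bare rims.
  - The XL lid touched one side of the mouth on the way down with about 4 N sideways, because I had over-corrected its position. I shifted it back about 3 mm and it then seated normally.

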